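# Rock a stuck nutmeg out of the upturned bottle

### The job

A nutmeg is stuck on the ridges inside the narrow neck of the upturned bottle on the swivel stand. Slide the cup under the bottle's mouth, then rock the bottle from side to side by its handle until the nutmeg drops into the cup, and leave the bottle standing straight again with the nutmeg in the upright cup. The nutmeg must not land on the board, and the mill, shaker and spice jar stay where they are.

Things in the scene. Friction and masses are not known exactly. Their poses are not given: they have to be found in the camera images.
- board: fixed wooden cover board over the burners, 480 x 700 mm, its flat top 50 mm above z = 0; everything stands on it
- swivel_stand: fixed dark steel stand. Origin on the board's top, straight below the bottle's axle. Its own x axis points away from the robot to its foot (66 to 170 mm behind, 130 wide, 10 high) and column (71 to 89 mm behind, 34 wide, 151 high); in front and to both sides of the bottle all is open. The axle lies along this x axis, 134 mm above the board
- catch_spot (a point): point on the board straight below the axle and, when it stands straight, below the bottle's mouth: the middle of the cup belongs here
- flask (a joint): lean of the bottle about the axle, rad: 0 standing straight (mouth straight down), positive leans its upper end to the stand's -y side (right, seen from the robot), negative to the left; stops at -0.6 and 0.6. Stiff: stays where it is left, needs 2 to 4 N at the handle. A lean of 0.45 or more, reached slowly and kept for half a second, lets the nutmeg pass one ridge
- flask_handle (a point): middle of the free length of the upright steel handle rod on the bottle's upper end: 12 mm thick, free from 26 mm below this point (flat end of the bottle, 68 mm wide) to 15 mm above it, where a wooden ball of 18 mm begins (its top 32 mm above). 115 mm from the axle; its z axis is the bottle's upper-end direction. Height about 299 mm when straight
- flask_mouth (a point): centre of the bottle's mouth (its lower end, 52 mm wide outside), 40 mm from the axle; 94 mm above the board when straight. The clear glass neck is 49 mm wide, the body above it 64 mm
- nutmeg_center (a point): centre of the nutmeg, a brown ball of 18 mm, loose in the bottle's neck at the start, where three ridges from alternate sides of the bore catch it, each sloping up by 0.22 rad to its free edge; it passes one ridge at each lean: right first, then left, then right, and falls out
- cup_mid (a point): middle of the orange enamel cup (it starts left or right of the bottle), on its round body's axis, half-way up (38 mm above its foot). Body 78 mm wide at the rim, 62 mm at the foot, 76 mm high, open at the top; its strap handle sticks out along this point's -y axis to 67 mm from the axis (at the start roughly towards the robot). It weighs about 0.22 kg and slides when pushed low on its side
- mill_mid (a point): bystander: wooden pepper mill, 58 mm wide, 150 mm high; point on its axis half-way up
- shaker_mid (a point): bystander: salt shaker, 44 mm wide, 90 mm high; point on its axis half-way up
- spice_mid (a point): bystander: spice jar with a red cap, 45 mm wide, 106 mm high; point on its axis half-way up

How it is judged:
By the outcome, as a careful person would: the job done as asked, in the order asked, and still so for the second after the job is handed in, with the robot touching nothing.
It also fails if it takes over 72 s, if anything falls off the work surface, if the arm or the gripper's body presses on something with over 40 N, if the wrist force passes 120 N, or if a joint passes its speed limit or range.

### The arm

A 6-joint arm with a two-finger parallel gripper is mounted at the origin on a cart in front of the work surface, level with it; the furniture and walls round the work are solid. World frame = base frame: x ahead of the robot, y to its left, z up, the work surface at z = 0. Lengths are in m, angles in degrees, forces in N, time in s.
With the tool pointing down it reaches from about 0.4 to 0.825 m from the base axis. Payload 7 kg.
Tool frame: the origin (TCP) lies at the very end of the fingers, on their centre line; the grasp point (between the pads) lies 19 mm behind it (ctrl.hold_point_z is the distance from the TCP to the grasp point, in m); z points along the fingers, y is the line along which they close (so a half turn about z gives the same grasp; the last joint's range is limited). The gripper opens to 88 mm and grips with 3 to 60 N. Pads are 19 mm wide; open, the fingers measure 130 mm over their backs; the gripper's body (78 mm by 193 mm) begins 47 mm behind the grasp point.
Start: joints at [89.559, 20.546, 0.682, 0, -70.136, -16.507], TCP at [0.197, 0.646, 0.227] pointing down, gripper open.
Joint ranges: [-176.03, 176.03], [-82.01, 121.73], [-58.28, 71.71], [-173.87, 95.51], [-174.79, -0.11], [-173.66, 173.66]. Speed limits (degrees/s): [136.94, 136.94, 172.46, 180, 180, 180].

### API

Orientations are given as [roll, pitch, yaw] about the fixed x, y, z axes, in that order (R = Rz(yaw) Ry(pitch) Rx(roll)).
In Python, from plant import sensors, viewer, workorder, ctrl gives the robot as it stands.
- The arm moves only by the shell command python3 -m pendant 'ROWS'. ROWS is JSON, a list of rows, each a list of 3 entries, a list of its own where there are three numbers: the opening, from -1 (shut) to 1 (fully open), so that 0 is half open, then the shift along the tool's x, y, z in m, then the turn, a rotation vector about the tool's x, y, z in degrees. A call has 1 to 10 rows; each row is the pose to reach, as a shift and turn from the pose commanded when the call began, along the tool's axes at that moment; what a row does not reach only later rows make up. A row lasts 1/12 s, in which the tool goes at most 41.7 mm and 7.16 degrees, less where a joint would pass 70% of its speed; a pose out of reach is approached as far as the arm can. A call with a gripper value outside its range is refused whole. The fingers move at their own pace and stop on an object; the grip force is fixed at half the most. Time passes only in rows, so rows that repeat a pose let the fingers close. It gives the time, the measured TCP pose, the force, the opening and the grip force at its end, in the units of the state.
- sensors.get_obs(): the state, without advancing time (a new reading comes with each control period).
- viewer.snapshot(name): name is "side" or "top" or "wrist"; returns the picture (420x560x3 uint8, red, green, blue); there is no depth.
- viewer.camera_params(name): a dict with "fx", "fy", "cx", "cy" (pixels), "extrinsics" (4x4, takes a point from world to camera coordinates). Camera axes: x right, y up, looking along -z (the intrinsics and any distortion apply to the point x, -y, -z); pixel columns grow to the right and rows downward; lengths in m; the calibration is good to about 2 mm. A picture is of the moment at which its call begins: read the wrist's pose just before it. camera_params takes no time and is no camera call; for the wrist camera it gives the pose at the moment of the call.
- workorder.close_job(): hands the job in; it is judged then, once.
The state is a dict: "clock": time; "joint_pos": joint angles; "qvel": joint speeds; "tau": joint torques, N m; "tool_pos": TCP position; "orientation": TCP orientation; "force": force on the tool from outside, world axes, zero at the start; "moment": the same for the moment, N m; "opening": finger opening in m; "gripper_force": force on a finger pad.
Only numpy, scipy, OpenCV 4.12 (cv2) and the standard library are available. Lean on these libraries where they do the work, as an engineer would, in place of code of your own. Each camera call takes 0.05 s, during which the arm holds its last target. There are 200 camera calls.

## Working session

There is one attempt and no reset: what is moved stays moved. The work goes in short steps, Python scripts to look and compute and a shell command to move; the robot and the scene stay as the last step left them, time stands still between calls to the robot, and variables do not carry over. Pictures are saved under pics/ and viewed, at most 10 in all, crops included, and the job is handed in when it is done.

```bash
mkdir -p pics; ls
cat > h.py <<'E'
import numpy as np, cv2
from plant import sensors, viewer, workorder, ctrl
def snap(n,f):
    im=viewer.snapshot(n); cv2.imwrite(f'pics/{f}.png',im[:,:,::-1]); return im
def ray(n,u,v):
    p=viewer.camera_params(n); E=np.array(p['extrinsics']); R=E[:3,:3]; t=E[:3,3]
    d=np.array([(u-p['cx'])/p['fx'],-(v-p['cy'])/p['fy'],-1.]); return -R.T@t, R.T@d
def onz(n,u,v,z):
    o,d=ray(n,u,v); return o+d*(z-o[2])/d[2]
def proj(n,P):
    p=viewer.camera_params(n); E=np.array(p['extrinsics']); c=E[:3,:3]@P+E[:3,3]
    return p['cx']+p['fx']*c[0]/-c[2], p['cy']-p['fy']*c[1]/-c[2]
def two(n1,a,n2,b):
    o1,d1=ray(n1,*a); o2,d2=ray(n2,*b)
    s=np.linalg.lstsq(np.c_[d1,-d2],o2-o1,rcond=None)[0]
    A=o1+s[0]*d1;B=o2+s[1]*d2; return (A+B)/2, np.linalg.norm(A-B)
E
python3 - <<'E'
from h import *
a=snap('top','t0');b=snap('side','s0')
cv2.imwrite('pics/a.png',np.vstack([a,b])[:,:,::-1][::1])
for n in('top','side'):
    p=viewer.camera_params(n);print({k:np.round(v,3).tolist() for k,v in p.items()}); print(ray(n,280,210))
print(sensors.get_obs())
E
```

```text
pics
{'fx': 544.101, 'fy': 544.101, 'cx': 275.641, 'cy': 212.34, 'extrinsics': [[-0.001, -1.0, -0.008, 0.106], [0.991, -0.002, 0.132, -0.639], [-0.132, -0.007, 0.991, -1.429], [0.0, 0.0, 0.0, 1.0]]}
(array([0.44575129, 0.09387667, 1.50195738]), array([ 1.35912912e-01, -5.79613298e-04, -9.90762340e-01]))
{'fx': 475.307, 'fy': 475.307, 'cx': 286.042, 'cy': 202.252, 'extrinsics': [[0.844, -0.537, -0.022, -0.461], [0.347, 0.512, 0.786, -0.407], [-0.41, -0.67, 0.618, -0.696], [0.0, 0.0, 0.0, 1.0]]}
(array([ 0.24431653, -0.50487481,  0.73960145]), array([ 0.39380819,  0.66883532, -0.63087375]))
{'clock': 0.1, 'joint_pos': array([ 8.95602990e+01,  2.05867642e+01,  6.38418400e-01, -1.87498677e-02,
       -7.01372636e+01, -1.65068862e+01]), 'qvel': array([-0.01912937, -0.20739158,  0.1918028 ,  0.02859526, -0.07057538,
       -0.08996514]), 'tau': array([-1.34024787e-03, -5.84164953e+01,  2.93750435e+01,  7.01558903e+00,
        1.01313862e-02, -4.87436625e-05]), 'tool_pos': array([0.19664114, 0.64524579, 0.22571501]), 'orientation': array([ 1.79912910e+02, -7.42601304e-03, -1.69529653e+01]), 'force': array([-0.75533047,  0.05070054, -0.82175459]), 'moment': array([-0.07585   ,  0.01286972,  0.01465724]), 'gripper_force': 0.0, 'opening': 0.08737035242744244}
```

View pics/t0.png

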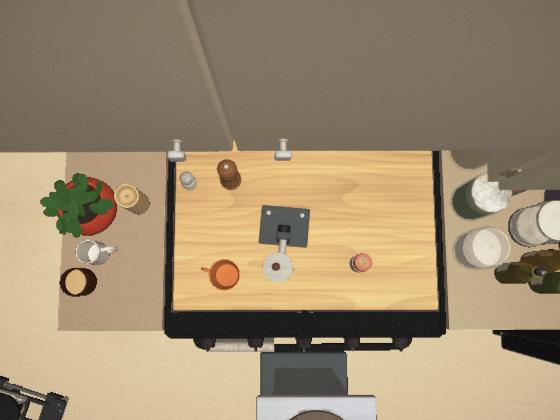

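View pics/s0.png

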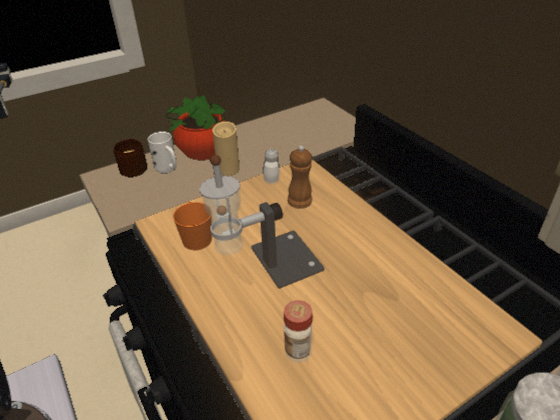

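The top view shows the cup at about (225,274) with its handle to the left (204,269), bottle ball (276,267), foot plate centre about (285,226), spice jar (361,262), mill (228,172) and shaker (188,180). The side view shows the same layout, with the nutmeg in the neck.

Run:
```python
from h import *
a=cv2.imread('pics/t0.png');b=cv2.imread('pics/s0.png')
c=cv2.resize(a[195:300,190:320],None,fx=6,fy=5.7,interpolation=cv2.INTER_CUBIC)
c=cv2.resize(a[195:295,190:320],None,fx=6,fy=6,interpolation=cv2.INTER_CUBIC)
cv2.imwrite('pics/c.png',c)
hsv=cv2.cvtColor(a,cv2.COLOR_BGR2HSV)
roi=np.zeros(a.shape[:2],np.uint8); roi[195:255,245:325]=1
m=((hsv[...,2]<85)&(roi>0)).astype(np.uint8)
m=cv2.morphologyEx(m,cv2.MORPH_OPEN,np.ones((3,3)))
cs=max(cv2.findContours(m,0,2)[0],key=cv2.contourArea)
r=cv2.minAreaRect(cs);bx=cv2.boxPoints(r);print(r)
P=[onz('top',u,v,.06) for u,v in bx];print(np.round(P,4))
# cup
for n,im in(('top',a),('side',b)):
    h=cv2.cvtColor(im,cv2.COLOR_BGR2HSV)
    m=((h[...,0]<=12)&(h[...,1]>180)&(h[...,2]>90)).astype(np.uint8)
    for q in cv2.findContours(m,0,2)[0]:
        if cv2.contourArea(q)>40: print(n,cv2.boundingRect(q),cv2.contourArea(q),cv2.minEnclosingCircle(q))
```

```text
((283.5, 228.0), (8.0, 13.0), 90.0)
[[0.6059 0.1011 0.06  ]
 [0.6058 0.0665 0.06  ]
 [0.5844 0.0666 0.06  ]
 [0.5845 0.1011 0.06  ]]
top (81, 182, 36, 53) 578.5 ((93.0, 208.0), 27.856876373291016)
top (88, 178, 11, 10) 52.5 ((92.4473648071289, 181.76315307617188), 5.825944900512695)
side (285, 319, 26, 11) 96.5 ((297.5, 321.5), 12.589778900146484)
side (174, 202, 37, 47) 1191.5 ((194.2245330810547, 225.0523681640625), 23.6370906829834)
side (173, 124, 42, 36) 1008.0 ((195.13917541503906, 138.20103454589844), 23.609416961669922)
```

View pics/c.png

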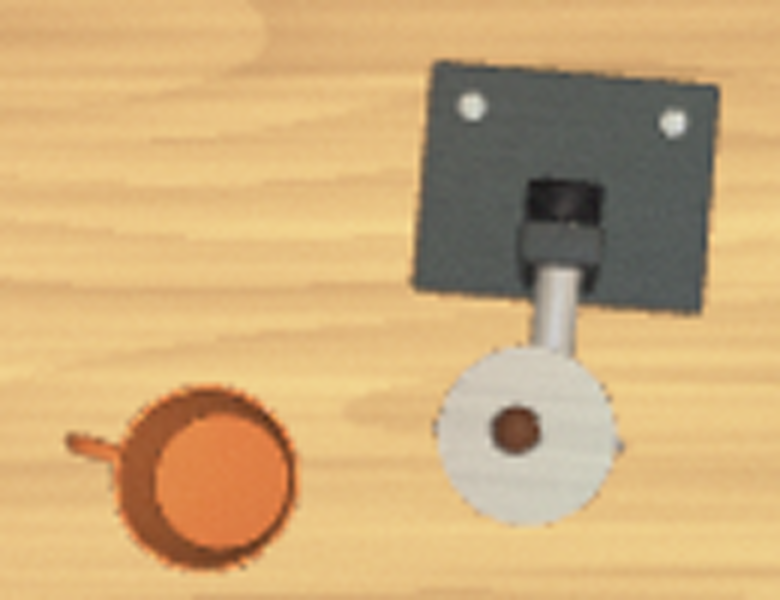

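The crop gives the foot corners at (433,62), (719,87), (700,314) and (413,289). The bottle end disc is at (527,436), the ball at (516,430), the cup rim centre at (207,478) and the cup handle tip at (72,440), pointing to +y.

Run:
```python
from h import *
print([d for d in dir(ctrl) if d[0]!='_'],[d for d in dir(sensors) if d[0]!='_'])
f=lambda u,v,z:onz('top',190+u/6,195+v/6,z)
TL,TR,BR,BL=[f(u,v,.06) for u,v in((433,62),(719,87),(700,314),(413,289))]
print(np.round([TL,TR,BR,BL],4)); c=(TL+TR+BR+BL)/4
x=(TL+TR)/2-(BL+BR)/2; print(np.linalg.norm(x),np.linalg.norm(TL-TR))
yv=(TL-TR)+(BL-BR); yaw=np.arctan2(x[1],x[0]); yaw2=np.arctan2(-yv[0],yv[1]); print(np.degrees([yaw,yaw2]))
yw=(yaw+2*yaw2)/3; o=c-.118*np.array([np.cos(yw),np.sin(yw),0]); print('origin',o,np.degrees(yw))
print('disc',f(527,436,.273),'ball',f(516,430,.331))
print('cup rim',f(207,478,.126),'inner foot',f(222,481,.053),'tip',f(72,440,.1), f(72,440,.088))
print('spice',onz('top',361,262,.15),'mill',onz('top',228,172,.17))
print(proj('side',f(207,478,.126)))
```

```text
['PlanningError', 'hold_point_z'] ['get_obs']
[[0.6563 0.1408 0.06  ]
 [0.6447 0.0133 0.06  ]
 [0.5436 0.0226 0.06  ]
 [0.5548 0.1494 0.06  ]]
0.10171266689850077 0.1280374988182974
[-5.06349103 -5.12165606]
origin [0.48231868 0.09199772 0.06      ] -5.102267714515583
disc [0.48349331 0.09830357 0.273     ] ball [0.48384977 0.10201943 0.331     ]
cup rim [0.47065877 0.23297828 0.126     ] inner foot [0.47065687 0.23371905 0.053     ] tip [0.48735242 0.29358906 0.1       ] [0.4877085  0.29529849 0.088     ]
spice [ 0.50095913 -0.1070017   0.15      ] mill [0.72446977 0.22267464 0.17      ]
(np.float64(191.95656684973142), np.float64(214.7550505614569))
```

```bash
cat >> h.py <<'E'
from scipy.spatial.transform import Rotation as Ro
def cur():
    o=sensors.get_obs(); return np.array(o['tool_pos']),Ro.from_euler('xyz',o['orientation'],degrees=True)
def rel(p,R,frm=None):
    p0,R0=frm or cur(); print('shift',np.round(R0.inv().apply(np.array(p)-p0),4),'turn',np.round((R0.inv()*R).as_rotvec(degrees=True),1))
def fork(tilt=45,a=15.5):  # fingers towards -h, tilted up from straight down
    s,c=np.sin(np.radians(a)),np.cos(np.radians(a)); y=np.array([-c,s,0]); x=np.array([-s,-c,0]); R=Ro.from_matrix(np.c_[x,y,[0,0,-1.]])
    return R*Ro.from_rotvec([0,tilt,0],degrees=True)
E
python3 - <<'E'
from h import *
print(fork().as_matrix().round(3))
A=([.38,.44,.34],fork(0)); rel(*A)
rel([.502,.347,.147],fork(),(np.array(A[0]),A[1]))
E
```

```text
[[-0.189 -0.964 -0.189]
 [-0.681  0.267 -0.681]
 [ 0.707  0.    -0.707]]
shift [ 0.2353  0.143  -0.114 ] turn [ 0.1 -0.1 88.5]
shift [ 0.057  -0.1424  0.193 ] turn [-0. 45.  0.]
```

```bash
T='0'; python3 -m pendant '[[-0.1,[0.12,0.07,-0.114],[0,0,40]],[-0.1,[0.235,0.143,-0.114],[0,0,65]],[-0.1,[0.235,0.143,-0.114],[0,0,65]],[-0.1,[0.235,0.143,-0.114],[0,0,65]],[-0.1,[0.235,0.143,-0.114],[0,0,65]],[-0.1,[0.235,0.143,-0.114],[0,0,65]],[-0.1,[0.235,0.143,-0.114],[0,0,65]],[-0.1,[0.235,0.143,-0.114],[0,0,65]],[-0.1,[0.235,0.143,-0.114],[0,0,65]],[-0.1,[0.235,0.143,-0.114],[0,0,65]]]'
python3 -m pendant '[[-0.1,[0,0,0],[0,0,23.5]],[-0.1,[0,0,0],[0,0,23.5]],[-0.1,[0,0,0],[0,0,23.5]],[-0.1,[0,0,0],[0,0,23.5]],[-0.1,[0,0,0],[0,0,23.5]]]'
python3 - <<'E'
from h import *
rel([.502,.347,.18],fork()); print(sensors.get_obs()['joint_pos'])
E
```

```text
clock: 0.93
tool_pos: [0.3805, 0.4394, 0.3408]
orientation: [180.0, 0.0, -82.4]
force: [0.2, 0.7, 0.2]
opening: 0.0398
gripper_force: 0.0
clock: 1.35
tool_pos: [0.3794, 0.4406, 0.3398]
orientation: [180.0, -0.1, -105.3]
force: [0.1, 0.4, 0.7]
opening: 0.0394
gripper_force: 0.0
shift [ 0.0578 -0.143   0.1599] turn [-0.1 44.9  0.2]
[ 6.85249898e+01  8.79329125e+00 -5.67552006e-01 -1.29709977e-02
 -8.07111397e+01 -8.38126006e+01]
```

```bash
python3 -m pendant '[[-0.1,[0,-0.03,0],[0,7,0]],[-0.1,[0.01,-0.06,0.02],[0,14,0]],[-0.1,[0.02,-0.09,0.05],[0,21,0]],[-0.1,[0.03,-0.12,0.08],[0,28,0]],[-0.1,[0.05,-0.143,0.12],[0,35,0]],[-0.1,[0.058,-0.143,0.16],[0,42,0]],[-0.1,[0.058,-0.143,0.16],[0,45,0]],[-0.1,[0.058,-0.143,0.16],[0,45,0]],[-0.1,[0.058,-0.143,0.16],[0,45,0]],[-0.1,[0.058,-0.143,0.16],[0,45,0]]]'
python3 - <<'E'
from h import *
a=snap('top','t1')[180:310,150:330];b=snap('side','s1')
cv2.imwrite('pics/d.png',cv2.resize(np.hstack([cv2.resize(a,(582,420)),b[90:300,100:320].repeat(2,0).repeat(2,1)[:420,:440]]),(800,330))[:,:,::-1])
for d in(.118,.1): pass
C=np.array([.4795,.265,.062]); d=np.array([.189,.681,.707])
rel(C+.085*d,fork());rel(C+.01*d,fork());rel(C,fork())
print(sensors.get_obs()['joint_pos'])
E
```

```text
clock: 2.18
tool_pos: [0.503, 0.3477, 0.1827]
orientation: [-179.9, -44.7, -105.3]
force: [0.8, -0.5, 1.2]
opening: 0.0396
gripper_force: 0.0
shift [-0.0252  0.0006  0.0623] turn [-0.2  0.5  0. ]
shift [-0.0246  0.0008  0.1373] turn [-0.2  0.5  0. ]
shift [-0.0245  0.0008  0.1473] turn [-0.2  0.5  0. ]
[  59.58698564   40.59603305   10.39669351   10.85097072 -103.10374564
  -76.72233149]
```

View pics/d.png

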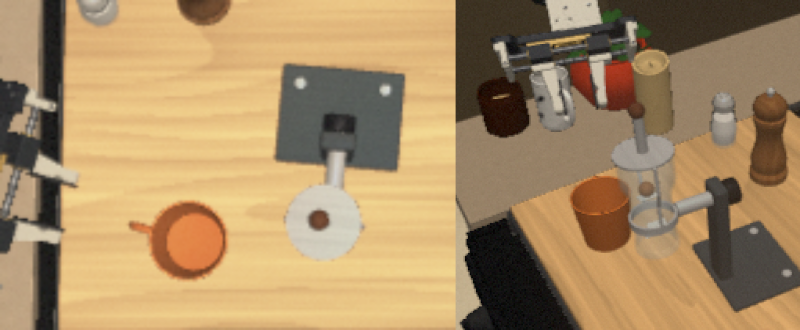

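The fork is aligned, with the cup handle lying between the two fingers, and the cup is undisturbed. I'll descend and straddle the handle.

```bash
python3 -m pendant '[[-0.1,[-0.015,0,0.02],[0,0.5,0]],[-0.1,[-0.025,0,0.05],[0,0.5,0]],[-0.1,[-0.025,0,0.07],[0,0.5,0]],[-0.1,[-0.025,0,0.085],[0,0.5,0]],[-0.1,[-0.025,0,0.1],[0,0.5,0]],[-0.1,[-0.025,0,0.11],[0,0.5,0]],[-0.1,[-0.025,0,0.12],[0,0.5,0]],[-0.1,[-0.025,0,0.13],[0,0.5,0]],[-0.1,[-0.025,0,0.137],[0,0.5,0]],[-0.1,[-0.025,0,0.137],[0,0.5,0]]]'
python3 - <<'E'
from h import *
a=snap('top','t2')[180:310,150:330];b=snap('side','s2')
cv2.imwrite('pics/e.png',cv2.resize(np.hstack([cv2.resize(a,(582,420)),b[90:300,100:320].repeat(2,0).repeat(2,1)[:420,:440]]),(800,330))[:,:,::-1])
rel([.4795,.265,.062],fork()); rel([.491,.124,.062],fork())
E
```

```text
clock: 3.12
tool_pos: [0.4807, 0.2691, 0.0657]
orientation: [180.0, -45.5, -105.4]
force: [-0.7, -0.7, -1.0]
opening: 0.0395
gripper_force: 0.0
shift [0.0008 0.0005 0.0069] turn [-0.1 -0.5  0. ]
shift [ 0.094  -0.0481  0.1017] turn [-0.1 -0.5  0. ]
```

View pics/e.png

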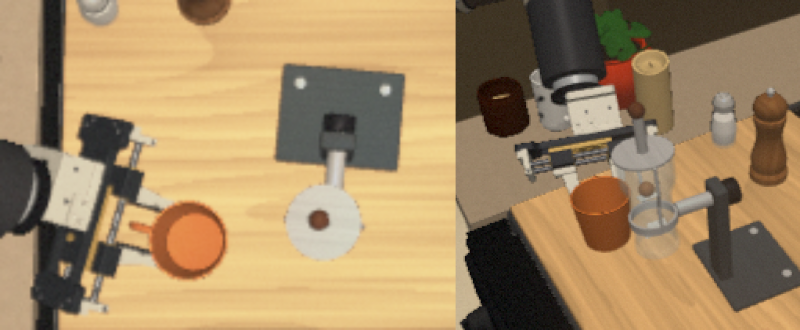

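```bash
python3 -m pendant '[[-0.1,[0.001,0,0.004],[0,0,0]],[-0.1,[0.001,0,0.007],[0,0,0]],[-0.1,[0.004,-0.0016,0.01],[0,0,0]],[-0.1,[0.007,-0.0032,0.013],[0,0,0]],[-0.1,[0.010,-0.0049,0.0165],[0,0,0]],[-0.1,[0.013,-0.0065,0.0196],[0,0,0]],[-0.1,[0.0165,-0.0081,0.0228],[0,0,0]],[-0.1,[0.0196,-0.0097,0.026],[0,0,0]],[-0.1,[0.0227,-0.0113,0.0291],[0,0,0]],[-0.1,[0.026,-0.013,0.0323],[0,0,0]]]'
python3 -m pendant '[[-0.1,[0.0031,-0.0016,0.0032],[0,0,0]],[-0.1,[0.0062,-0.0032,0.0063],[0,0,0]],[-0.1,[0.0093,-0.0049,0.0095],[0,0,0]],[-0.1,[0.0124,-0.0065,0.0126],[0,0,0]],[-0.1,[0.0155,-0.0081,0.0158],[0,0,0]],[-0.1,[0.0186,-0.0097,0.019],[0,0,0]],[-0.1,[0.0217,-0.0113,0.0221],[0,0,0]],[-0.1,[0.0248,-0.013,0.0253],[0,0,0]],[-0.1,[0.0279,-0.0146,0.0284],[0,0,0]],[-0.1,[0.031,-0.0162,0.0316],[0,0,0]]]'
python3 - <<'E'
from h import *
a=snap('top','t3')[180:310,150:330];b=snap('side','s3')
cv2.imwrite('pics/f.png',cv2.resize(np.hstack([cv2.resize(a,(582,420)),b[90:300,100:320].repeat(2,0).repeat(2,1)[:420,:440]]),(800,330))[:,:,::-1])
rel([.491,.124,.062],fork())
E
```

```text
clock: 4.05
tool_pos: [0.4827, 0.2262, 0.0619]
orientation: [180.0, -45.5, -105.5]
force: [0.1, 1.1, -0.9]
opening: 0.0394
gripper_force: 1.0
clock: 4.88
tool_pos: [0.4866, 0.1794, 0.0619]
orientation: [-180.0, -45.5, -105.4]
force: [-0.8, 0.5, -0.2]
opening: 0.0395
gripper_force: 1.0
shift [ 0.0362 -0.0191  0.0369] turn [-0.  -0.5  0. ]
```

View pics/f.png

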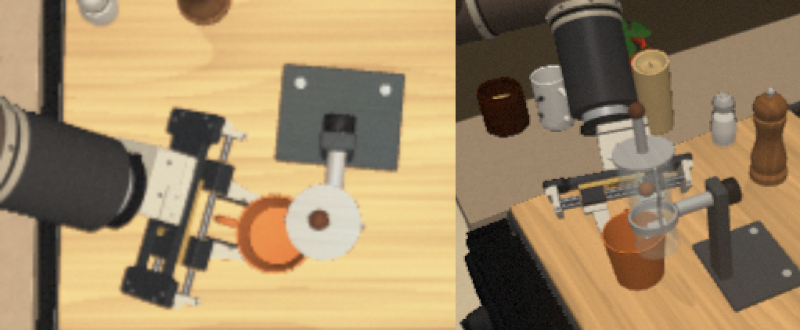

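```bash
cat >> h.py <<'E'
def cupedge(f):
    im=cv2.imread(f'pics/{f}.png'); h=cv2.cvtColor(im,cv2.COLOR_BGR2HSV)
    m=((h[...,0]<=12)&(h[...,1]>130)&(h[...,2]>70)).astype(np.uint8); m[:,:195]=0; m[:,320:]=0; m[:235]=0
    m=cv2.morphologyEx(m,cv2.MORPH_OPEN,np.ones((7,7),np.uint8))
    n,l,s,c=cv2.connectedComponentsWithStats(m); i=1+np.argmax(s[1:,4]); vs,us=np.where(l==i)
    lo=[(u,vs[us==u].max()+.5) for u in np.unique(us)]; P=np.array([onz('top',u,v,.126)[:2] for u,v in lo])
    # keep lower arc, solve circle of radius 39 mm
    from scipy.optimize import least_squares
    g=least_squares(lambda c:np.hypot(*(P-c).T)-.039,P.mean(0)+[.03,0],loss='soft_l1',f_scale=.001)
    return g.x, len(P), np.abs(g.fun).mean()
E
python3 - <<'E'
from h import *
for f in('t0','t2','t3'): print(f,cupedge(f))
E
```

```text
t0 (array([0.47357146, 0.23497458]), 30, np.float64(0.0008862432235991035))
t2 (array([0.47421728, 0.23329   ]), 29, np.float64(0.0015581664923344733))
t3 (array([0.47975002, 0.15148775]), 14, np.float64(0.0005603098297553348))
```

```bash
python3 -m pendant '[[-0.1,[0.003,-0.0016,0.003],[0,0,0]],[-0.1,[0.007,-0.0037,0.007],[0,0,0]],[-0.1,[0.011,-0.0059,0.011],[0,0,0]],[-0.1,[0.015,-0.008,0.0152],[0,0,0]],[-0.1,[0.019,-0.0101,0.0193],[0,0,0]],[-0.1,[0.023,-0.0123,0.0233],[0,0,0]],[-0.1,[0.027,-0.0144,0.0274],[0,0,0]],[-0.1,[0.0305,-0.0163,0.031],[0,0,0]],[-0.1,[0.0335,-0.0179,0.034],[0,0,0]],[-0.1,[0.0355,-0.0189,0.036],[0,0,0]]]'
python3 -m pendant '[[-0.1,[0.001,-0.0005,0.001],[0,0,0]],[-0.1,[0.0015,-0.0008,0.0015],[0,0,0]],[-0.1,[0.0015,-0.0008,0.0015],[0,0,0]]]'
python3 - <<'E'
from h import *
snap('top','t4');snap('side','s4'); print(cupedge('t4')); rel([.4915,.122,.062],fork())
E
```

```text
clock: 5.82
tool_pos: [0.4913, 0.1253, 0.062]
orientation: [180.0, -45.5, -105.5]
force: [-0.2, 1.9, -0.6]
opening: 0.0394
gripper_force: 0.7
clock: 6.07
tool_pos: [0.4915, 0.1237, 0.062]
orientation: [180.0, -45.5, -105.4]
force: [-0.5, -0.2, -0.4]
opening: 0.0391
gripper_force: 0.4Traceback (most recent call last):
  File "<stdin>", line 2, in <module>
  File "h.py", line 29, in cupedge
    n,l,s,c=cv2.connectedComponentsWithStats(m); i=1+np.argmax(s[1:,4]); vs,us=np.where(l==i)
                                                     ~~~~~~~~~^^^^^^^^^
    return _wrapfunc(a, 'argmax', axis=axis, out=out, **kwds)
    return bound(*args, **kwds)
ValueError: attempt to get argmax of an empty sequence
```

Run:
```python
from h import *
for f in('s0','s4'):
    im=cv2.imread(f'pics/{f}.png'); h=cv2.cvtColor(im,cv2.COLOR_BGR2HSV)
    m=((h[...,0]<=13)&(h[...,1]>150)&(h[...,2]>60)).astype(np.uint8); m[:190]=0; m[290:]=0; m[:,270:]=0;m[:,:150]=0
    m=cv2.morphologyEx(m,cv2.MORPH_OPEN,np.ones((3,3),np.uint8))
    vs,us=np.where(m); b=vs.max(); print(f,'bottom',b)
    for dv in(4,7,10,13,16,20,24,28): q=us[vs==b-dv]; print(b-dv,q.min(),q.max(),(q.min()+q.max())/2)
for c in((.4707,.2335),(.4823,.092)):
    for z in(.05,.06,.07,.08): 
        print(c,z,np.round(proj('side',np.array([*c,z])),1))
    print('bottom pred',max(proj('side',np.array([c[0]+.031*np.cos(t),c[1]+.031*np.sin(t),.05]))[1] for t in np.linspace(0,6.3,90)))
cv2.imwrite('pics/g.png',cv2.resize(cv2.imread('pics/s4.png')[130:300,150:330],None,fx=3.5,fy=3.5,interpolation=cv2.INTER_CUBIC))
```

```text
s0 bottom 249
245 184 207 195.5
242 183 209 196.0
239 182 210 196.0
236 181 210 195.5
233 180 209 194.5
229 178 209 193.5
225 176 209 192.5
221 174 210 192.0
s4 bottom 289
285 219 244 231.5
282 217 246 231.5
279 216 247 231.5
276 215 247 231.0
273 214 247 230.5
269 213 248 230.5
265 212 248 230.0
261 210 248 229.0
(0.4707, 0.2335) 0.05 [197. 242.]
(0.4707, 0.2335) 0.06 [196.4 238.6]
(0.4707, 0.2335) 0.07 [195.7 235.1]
(0.4707, 0.2335) 0.08 [195.1 231.5]
bottom pred 252.20442122715252
(0.4823, 0.092) 0.05 [232.4 281.1]
(0.4823, 0.092) 0.06 [232.  277.6]
(0.4823, 0.092) 0.07 [231.5 274. ]
(0.4823, 0.092) 0.08 [231.  270.4]
bottom pred 293.3834501776557
```

View pics/g.png

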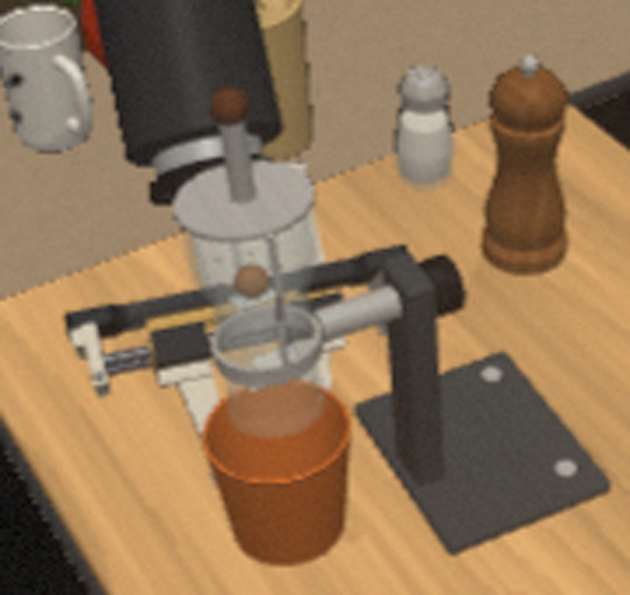

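The cup stands under the mouth, about 2 mm short, and everything else is untouched. I'll nudge it the rest of the way, then retreat along the tool axis.

```bash
python3 -m pendant '[[-0.1,[0.0008,-0.0003,0.0008],[0,0,0]],[-0.1,[0.0015,-0.0006,0.0015],[0,0,0]],[-0.1,[0.0015,-0.0006,0.0015],[0,0,0]],[-0.1,[0.0015,-0.0006,-0.002],[0,0,0]],[-0.1,[0.0015,0,-0.01],[0,0,0]],[-0.1,[0.0015,0,-0.03],[0,0,0]],[-0.1,[0.0015,0,-0.05],[0,0,0]],[-0.1,[0.0015,0,-0.08],[0,0,0]],[-0.1,[0.0015,0,-0.12],[0,0,0]],[-0.1,[0.0015,0,-0.16],[0,0,0]]]'
python3 -m pendant '[[0,[0.03,0,-0.03],[0,-7,0]],[0,[0.06,0,-0.06],[0,-14,0]],[0,[0.1,0,-0.1],[0,-21,0]],[0,[0.12,0,-0.12],[0,-28,0]],[0,[0.14,0,-0.13],[0,-35,0]],[0,[0.14,0,-0.13],[0,-45,0]],[0,[0.14,0,-0.13],[0,-45,0]],[0,[0.14,0,-0.13],[0,-45,0]],[0,[0.14,0,-0.13],[0,-45,0]],[0,[0.14,0,-0.13],[0,-45,0]]]'
cat >> h.py <<'E'
O=np.array([.4823,.092,.184]); YA=-5.1
X=np.array([np.cos(np.radians(YA)),np.sin(np.radians(YA)),0]); Y=np.array([-X[1],X[0],0])
def grip(lean,r=.097):  # TCP pose holding the rod; lean + = upper end to -Y
    n=-np.sin(lean)*Y+np.cos(lean)*np.array([0,0,1.]); z=-n; x=-X; y=np.cross(z,x)
    return O+r*n, Ro.from_matrix(np.c_[x,y,z])
E
python3 - <<'E'
from h import *
snap('side','s5'); snap('top','t5'); print(cur()[0])
p,R=grip(0); rel(p+[0,0,.12],R); print(sensors.get_obs()['joint_pos'])
for f in ['s5']:
    im=cv2.imread(f'pics/{f}.png'); h=cv2.cvtColor(im,cv2.COLOR_BGR2HSV)
    m=((h[...,0]<=13)&(h[...,1]>150)&(h[...,2]>60)).astype(np.uint8); m[:190]=0; m[290:]=0; m[:,270:]=0;m[:,:150]=0
    m=cv2.morphologyEx(m,cv2.MORPH_OPEN,np.ones((3,3),np.uint8))
    vs,us=np.where(m); b=vs.max(); print(f,'bottom',b)
    for dv in(4,7,10,13,16): q=us[vs==b-dv]; print(b-dv,q.min(),q.max(),(q.min()+q.max())/2)
E
```

```text
clock: 7.0
tool_pos: [0.5215, 0.2336, 0.177]
orientation: [179.9, -45.6, -105.4]
force: [1.4, 0.3, 0.3]
opening: 0.0393
gripper_force: 0.0
clock: 7.83
tool_pos: [0.5199, 0.2275, 0.3659]
orientation: [180.0, -0.6, -105.4]
force: [0.8, 1.1, -0.6]
opening: 0.0436
gripper_force: 0.0
[0.52008005 0.22818449 0.36486636]
shift [ 0.1418  0.0003 -0.0344] turn [-0.4 -0.6 79.7]
[ 43.62531413   7.39892254   0.77849458   0.28204714 -84.01429633
 -59.0482259 ]
s5 bottom 289
285 219 245 232.0
282 217 247 232.0
279 217 248 232.5
276 216 248 232.0
273 215 248 231.5
```

```bash
python3 -m pendant '[[0,[0.01,0,-0.034],[0,0,30]],[0,[0.04,0,-0.034],[0,0,40]],[0,[0.08,0,-0.034],[0,0,65]],[0,[0.12,0,-0.034],[0,0,65]],[0,[0.142,0,-0.034],[0,0,65]],[0,[0.142,0,-0.034],[0,-0.6,65]],[0,[0.142,0,-0.034],[0,-0.6,65]],[0,[0.142,0,-0.034],[0,-0.6,65]],[0,[0.142,0,-0.034],[0,-0.6,65]],[0,[0.142,0,-0.034],[0,-0.6,68]]]'
python3 - <<'E'
from h import *
p,R=grip(-.069); print(p); rel(p+[0,0,.1],R);
print(sensors.get_obs()['joint_pos'])
# check rod/ball position by side view + top (t5/s5 before)
for n,f in(('side','s5'),('top','t5')):
    im=cv2.imread(f'pics/{f}.png'); h=cv2.cvtColor(im,cv2.COLOR_BGR2HSV)
    m=((h[...,0]<=12)&(h[...,1]>100)&(h[...,2]<130)).astype(np.uint8)
    w=np.zeros_like(m)
    if n=='side': w[148:168,205:228]=1
    else: w[255:280,265:290]=1
    vs,us=np.where(m*w); print(n,us.mean(),vs.mean(),len(us)); 
    if n=='side': a=(us.mean(),vs.mean())
    else: print('ball',two('side',a,'top',(us.mean(),vs.mean())))
for l in(0,-.069): print(O+.138*(-np.sin(l)*Y+np.cos(l)*np.array([0,0,1])))
E
```

```text
clock: 8.77
tool_pos: [0.4827, 0.0916, 0.4003]
orientation: [-179.7, 0.1, -173.8]
force: [0.2, -0.0, 0.1]
opening: 0.044
gripper_force: 0.0
[0.4828945  0.09866121 0.28076918]
shift [-0.0009  0.0071  0.0195] turn [ 3.7  0.5 11.3]
[  33.96220531   -1.09838187   -3.92823259    0.28290331  -87.17127876
 -117.77312902]
side 211.37142857142857 155.50285714285715 175
top 275.6842105263158 266.0263157894737 38
ball (array([0.48272134, 0.1035723 , 0.33279358]), np.float64(0.005183808726142575))
[0.4823 0.092  0.322 ]
[0.48314578 0.10147678 0.32167162]
```

```bash
python3 -m pendant '[[0,[-0.001,0.004,0],[2,0,7]],[0,[-0.001,0.0073,0],[3.8,0.4,11.3]],[0,[-0.001,0.0075,0.015],[3.8,0.4,11.3]],[0,[-0.001,0.0075,0.035],[3.8,0.4,11.3]],[0,[-0.001,0.0075,0.055],[3.8,0.4,11.3]],[0,[-0.001,0.0075,0.075],[3.8,0.4,11.3]],[0,[-0.001,0.0075,0.095],[3.8,0.4,11.3]],[0,[-0.001,0.0073,0.11],[3.8,0.4,11.3]],[0,[-0.001,0.0072,0.118],[3.8,0.4,11.3]],[0,[-0.001,0.0072,0.118],[3.8,0.4,11.3]]]'
python3 - <<'E'
from h import *
a=snap('top','t6')[230:310,220:340];b=snap('side','s6')[100:300,140:300]
cv2.imwrite('pics/i.png',np.hstack([cv2.resize(a,(450,300),interpolation=2),cv2.resize(b,(320,400),interpolation=2)[:300]])[:,:,::-1])
rel(*grip(-.075))
E
```

```text
clock: 9.6
tool_pos: [0.4825, 0.0982, 0.2809]
orientation: [-175.9, 0.0, 175.3]
force: [0.2, 0.0, 0.2]
opening: 0.0438
gripper_force: 0.0
shift [0.0007 0.001  0.0027] turn [0.3 0.3 0.4]
```

View pics/i.png

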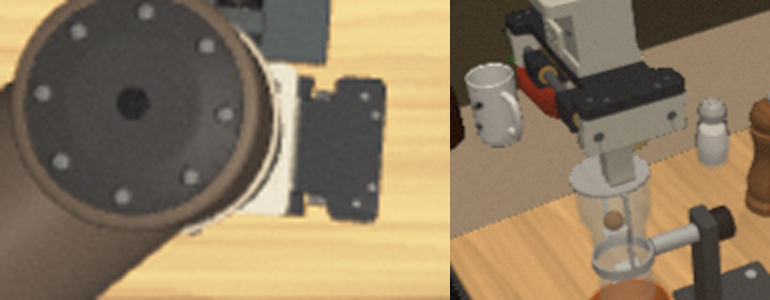

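```bash
python3 -m pendant '[[-0.4,[0,0,0],[0,0,0]],[-0.6,[0,0,0],[0,0,0]],[-0.8,[0,0,0],[0,0,0]],[-1,[0,0,0],[0,0,0]],[-1,[0,0,0],[0,0,0]],[-1,[0,0,0],[0,0,0]]]'
python3 - <<'E'
from h import *
o=sensors.get_obs(); print(o['force'],o['moment'],cur()[0],o['orientation'],o['joint_pos'])
c=cur()
for l in np.linspace(-.075,.52,16): print(round(l,3),end=' '); rel(*grip(l),(grip(-.075)))
E
```

```text
clock: 10.2
tool_pos: [0.4835, 0.0984, 0.284]
orientation: [-176.2, 0.3, 175.3]
force: [-1.4, 2.1, 2.6]
opening: 0.016
gripper_force: 30.0
[-1.35471779  2.09888451  2.55216459] [ 1.04216863  0.09126049 -0.04137871] [0.48353    0.09839284 0.28401836] [-176.15831224    0.34564542  175.25731211] [  36.93699486    1.74560583  -17.0215339     3.23018647  -73.55669053
 -132.66870292]
-0.075 shift [0. 0. 0.] turn [0. 0. 0.]
-0.035 shift [ 0.     -0.0038  0.0001] turn [-2.3  0.   0. ]
0.004 shift [-0.     -0.0077  0.0003] turn [-4.5  0.   0. ]
0.044 shift [-0.     -0.0115  0.0007] turn [-6.8 -0.   0. ]
0.084 shift [-0.     -0.0153  0.0012] turn [-9.1  0.   0. ]
0.123 shift [ 0.     -0.0191  0.0019] turn [-11.4   0.   -0. ]
0.163 shift [-0.     -0.0229  0.0027] turn [-13.6   0.    0. ]
0.203 shift [-0.     -0.0266  0.0037] turn [-15.9  -0.    0. ]
0.242 shift [-0.     -0.0303  0.0048] turn [-18.2   0.    0. ]
0.282 shift [-0.     -0.0339  0.0061] turn [-20.5   0.    0. ]
0.322 shift [-0.     -0.0375  0.0075] turn [-22.7   0.    0. ]
0.361 shift [-0.     -0.041   0.0091] turn [-25.   0.   0.]
0.401 shift [ 0.     -0.0444  0.0108] turn [-27.3   0.    0. ]
0.441 shift [-0.     -0.0478  0.0126] turn [-29.5  -0.    0. ]
0.48 shift [-0.     -0.0511  0.0146] turn [-31.8   0.   -0. ]
0.52 shift [-0.     -0.0544  0.0167] turn [-34.1  -0.    0. ]
```

```bash
python3 -m pendant '[[-1,[0,0,0],[0,0,0]],[-1,[0,0,0],[0,0,0]],[-1,[0,0,0],[0,0,0]],[-1,[0,0,0],[0,0,0]]]'
python3 - <<'E'
from h import *
o=sensors.get_obs(); print(o['force'],o['moment'],cur()[0],o['orientation'],o['opening'])
E
```

```text
clock: 10.53
tool_pos: [0.4835, 0.0983, 0.284]
orientation: [-176.1, 0.3, 175.3]
force: [-1.5, 3.0, 5.2]
opening: 0.0161
gripper_force: 30.0
[-1.50586393  3.00028463  5.24864626] [ 1.22063445  0.34901045 -0.03788263] [0.48352534 0.09829167 0.28397228] [-176.13388638    0.33850344  175.26400992] 0.016142701807924098
```

Run:
```python
from h import *
b=snap('side','s7')[110:250,160:280]; a=cv2.imread('pics/s6.png')[110:250,160:280]; w=snap('wrist','w7')[:,:,::-1]
f=lambda i:cv2.resize(i,(400,466),interpolation=2)[:440]
w=cv2.resize(w,(400,300))
cv2.imwrite('pics/j.png',np.hstack([f(b[:,:,::-1]),np.vstack([w,np.zeros((140,400,3),np.uint8)])]))
print(proj('side',grip(-.075)[0]),proj('side',cur()[0]))
```

```text
(np.float64(217.9420358745815), np.float64(183.01083388641294)) (np.float64(218.2962060333238), np.float64(181.5753022980008))
```

View pics/j.png

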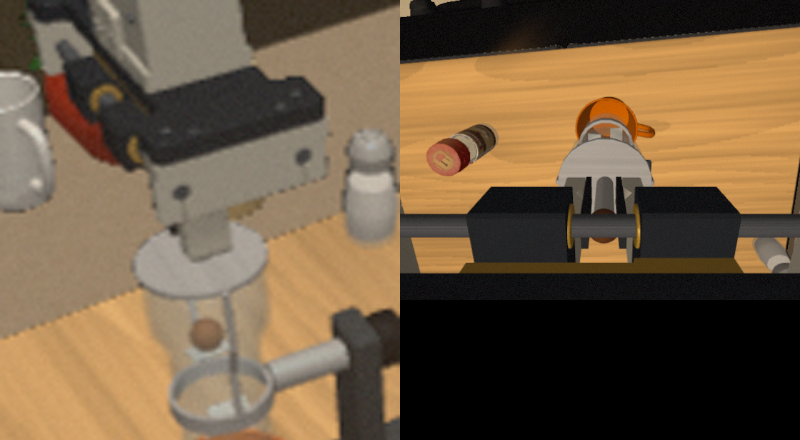

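The wrist view shows the pads around the rod, with the ball (603,225) caught at their upper end, so the grip is on the ball. I'll open, go about 4 mm lower and close again.

```bash
python3 -m pendant '[[-0.4,[0,0,0],[0,0,0]],[-0.4,[0,0,0],[0,0,0]],[-0.4,[0,0,0.002],[0,0,0]],[-0.4,[0,0,0.004],[0,0,0]],[-0.4,[0,0,0.004],[0,0,0]],[-0.4,[0,0,0.004],[0,0,0]]]'
python3 -m pendant '[[-0.7,[0,0,0],[0,0,0]],[-0.85,[0,0,0],[0,0,0]],[-1,[0,0,0],[0,0,0]],[-1,[0,0,0],[0,0,0]],[-1,[0,0,0],[0,0,0]],[-1,[0,0,0],[0,0,0]]]'
```

```text
clock: 11.13
tool_pos: [0.483, 0.0975, 0.279]
orientation: [-176.1, 0.2, 175.2]
force: [-0.0, 0.1, 0.5]
opening: 0.0262
gripper_force: 0.0
clock: 11.63
tool_pos: [0.4832, 0.0978, 0.2794]
orientation: [-176.1, 0.3, 175.2]
force: [-0.1, -0.2, -1.1]
opening: 0.0158
gripper_force: 30.0
```

```bash
python3 -m pendant '[[-1,[0,-0.0027,0],[-1.6,0,0]],[-1,[0,-0.0054,0.0002],[-3.25,0,0]],[-1,[0,-0.0082,0.0003],[-4.9,0,0]],[-1,[0,-0.0108,0.0006],[-6.5,0,0]],[-1,[0,-0.0135,0.001],[-8.1,0,0]],[-1,[0,-0.0162,0.0014],[-9.75,0,0]],[-1,[0,-0.0189,0.0019],[-11.4,0,0]],[-1,[0,-0.0215,0.0025],[-13,0,0]],[-1,[0,-0.0241,0.0031],[-14.6,0,0]],[-1,[0,-0.0268,0.0038],[-16.25,0,0]]]'
python3 - <<'E'
from h import *
o=sensors.get_obs(); print(o['force'],o['moment'],o['joint_pos']); rel(*grip(.217,.0957))
E
```

```text
clock: 12.47
tool_pos: [0.4807, 0.0712, 0.2768]
orientation: [167.5, 0.2, 175.3]
force: [1.9, 3.0, -5.8]
opening: 0.0161
gripper_force: 30.0
[ 1.89094754  2.98679436 -5.83461319] [-0.24011246 -0.70654714 -0.10747483] [  22.21721985   -0.49696072  -15.08978215  -11.69961338  -69.86786774
 -113.43373436]
shift [ 0.0003  0.0004 -0.0006] turn [0.  0.2 0.4]
```

Tracking well with small forces, so I'll continue to about 0.5 rad and hold.

```bash
python3 -m pendant '[[-1,[0,-0.0027,0],[-1.6,0,0]],[-1,[0,-0.0054,0.0002],[-3.25,0,0]],[-1,[0,-0.0082,0.0003],[-4.9,0,0]],[-1,[0,-0.0108,0.0006],[-6.5,0,0]],[-1,[0,-0.0135,0.001],[-8.1,0,0]],[-1,[0,-0.0162,0.0014],[-9.75,0,0]],[-1,[0,-0.0189,0.0019],[-11.4,0,0]],[-1,[0,-0.0215,0.0025],[-13,0,0]],[-1,[0,-0.0241,0.0031],[-14.6,0,0]],[-1,[0,-0.0268,0.0038],[-16.25,0,0]]]'
python3 -m pendant '[[-1,[0,0,0],[0,0,0]],[-1,[0,0,0],[0,0,0]],[-1,[0,0,0],[0,0,0]],[-1,[0,0,0],[0,0,0]],[-1,[0,0,0],[0,0,0]],[-1,[0,0,0],[0,0,0]],[-1,[0,0,0],[0,0,0]],[-1,[0,0,0],[0,0,0]],[-1,[0,0,0],[0,0,0]]]'
cat >> h.py <<'E'
def nut(f):
    im=cv2.imread(f'pics/{f}.png'); h=cv2.cvtColor(im,cv2.COLOR_BGR2HSV)[190:265,200:260]
    m=((h[...,0]<=14)&(h[...,1]>90)&(h[...,2]<175)&(h[...,2]>60)).astype(np.uint8)
    n,l,s,c=cv2.connectedComponentsWithStats(m)
    return [(np.round(c[i]+[200,190],1).tolist(),int(s[i,4])) for i in range(1,n) if s[i,4]>12]
E
python3 - <<'E'
from h import *
o=sensors.get_obs(); print(o['force'],o['moment'],o['joint_pos'])
snap('side','s8')
for f in('s5','s7','s8'): print(f,nut(f))
for r in(.03,.01,-.01,-.03): print(r,[np.round(proj('side',grip(l,r)[0]),1) for l in(-.07,.5)])
E
```

```text
clock: 13.3
tool_pos: [0.4784, 0.0465, 0.267]
orientation: [151.2, 0.2, 175.3]
force: [2.1, 4.3, -8.6]
opening: 0.0163
gripper_force: 30.0
clock: 14.05
tool_pos: [0.4783, 0.0462, 0.2668]
orientation: [151.5, 0.2, 175.3]
force: [3.3, 3.8, -12.8]
opening: 0.0159
gripper_force: 30.0
[  3.34142097   3.7602816  -12.7793758 ] [-2.38607512 -0.68642107 -0.4488913 ] [  4.17348356   2.21915721 -11.43198527 -29.44333408 -73.64401557
 -91.07652104]
s5 [([221.4, 209.5], 48), ([229.9, 252.9], 909)]
s7 [([221.3, 209.5], 44), ([229.9, 252.9], 905)]
s8 [([228.2, 231.1], 42), ([229.1, 254.6], 754)]
0.03 [array([223.3, 215.8]), array([227. , 222.8])]
0.01 [array([224.8, 224.9]), array([226. , 227.2])]
-0.01 [array([226.2, 233.8]), array([225. , 231.5])]
-0.03 [array([227.6, 242.5]), array([224. , 235.7])]
```

```bash
R='x'; python3 -m pendant '[[-1,[0,0.0023,0],[1.4,0,0]],[-1,[0,0.0048,0.0001],[2.9,0,0]],[-1,[0,0.0072,0.0003],[4.3,0,0]],[-1,[0,0.0095,0.0005],[5.7,0,0]],[-1,[0,0.0119,0.0007],[7.15,0,0]],[-1,[0,0.0143,0.0011],[8.6,0,0]],[-1,[0,0.0166,0.0015],[10,0,0]],[-1,[0,0.0189,0.0019],[11.4,0,0]],[-1,[0,0.0214,0.0024],[12.9,0,0]],[-1,[0,0.0236,0.003],[14.3,0,0]]]'
python3 -m pendant '[[-1,[0,0.0023,0],[1.4,0,0]],[-1,[0,0.0048,0.0001],[2.9,0,0]],[-1,[0,0.0072,0.0003],[4.3,0,0]],[-1,[0,0.0095,0.0005],[5.7,0,0]],[-1,[0,0.0119,0.0007],[7.15,0,0]],[-1,[0,0.0143,0.0011],[8.6,0,0]],[-1,[0,0.0166,0.0015],[10,0,0]],[-1,[0,0.0189,0.0019],[11.4,0,0]],[-1,[0,0.0214,0.0024],[12.9,0,0]],[-1,[0,0.0236,0.003],[14.3,0,0]]]'
python3 - <<'E'
from h import *
o=sensors.get_obs(); print(o['force'],o['moment'],o['joint_pos']); rel(*grip(0,.0957))
snap('side','s9');print(nut('s9'))
E
```

```text
clock: 14.93
tool_pos: [0.4804, 0.068, 0.276]
orientation: [165.9, 0.3, 175.3]
force: [3.0, -0.5, -11.5]
opening: 0.0157
gripper_force: 30.0
clock: 15.77
tool_pos: [0.4826, 0.0913, 0.2796]
orientation: [-179.8, 0.3, 175.3]
force: [2.0, -2.0, -7.9]
opening: 0.0157
gripper_force: 30.0
[ 2.04835865 -1.95349979 -7.92238335] [-0.51361427 -0.87172608 -0.03171107] [  33.96436668    0.8688615   -17.20584856    0.34378307  -71.76470174
 -128.80929312]
shift [ 0.0004  0.0007 -0.0001] turn [-0.2  0.3  0.4]
[([226.5, 227.6], 37), ([229.9, 252.9], 902)]
```

```bash
python3 -m pendant '[[-1,[0,0.0023,0],[1.4,0,0]],[-1,[0,0.0048,0.0001],[2.9,0,0]],[-1,[0,0.0072,0.0003],[4.3,0,0]],[-1,[0,0.0095,0.0005],[5.7,0,0]],[-1,[0,0.0119,0.0007],[7.15,0,0]],[-1,[0,0.0143,0.0011],[8.6,0,0]],[-1,[0,0.0166,0.0015],[10,0,0]],[-1,[0,0.0189,0.0019],[11.4,0,0]],[-1,[0,0.0214,0.0024],[12.9,0,0]],[-1,[0,0.0236,0.003],[14.3,0,0]]]'
python3 -m pendant '[[-1,[0,0.0023,0],[1.4,0,0]],[-1,[0,0.0048,0.0001],[2.9,0,0]],[-1,[0,0.0072,0.0003],[4.3,0,0]],[-1,[0,0.0095,0.0005],[5.7,0,0]],[-1,[0,0.0119,0.0007],[7.15,0,0]],[-1,[0,0.0143,0.0011],[8.6,0,0]],[-1,[0,0.0166,0.0015],[10,0,0]],[-1,[0,0.0189,0.0019],[11.4,0,0]],[-1,[0,0.0214,0.0024],[12.9,0,0]],[-1,[0,0.0236,0.003],[14.3,0,0]]]'
python3 -m pendant '[[-1,[0,0,0],[0,0,0]],[-1,[0,0,0],[0,0,0]],[-1,[0,0,0],[0,0,0]],[-1,[0,0,0],[0,0,0]],[-1,[0,0,0],[0,0,0]],[-1,[0,0,0],[0,0,0]],[-1,[0,0,0],[0,0,0]],[-1,[0,0,0],[0,0,0]],[-1,[0,0,0],[0,0,0]]]'
python3 - <<'E'
from h import *
o=sensors.get_obs(); print(o['force'],o['moment'],o['joint_pos']); rel(*grip(-.5,.0957))
snap('side','s10');print(nut('s10'))
E
```

```text
clock: 16.65
tool_pos: [0.4848, 0.1151, 0.277]
orientation: [-165.6, 0.3, 175.3]
force: [-1.0, -1.8, 0.5]
opening: 0.0158
gripper_force: 30.0
clock: 17.48
tool_pos: [0.487, 0.1376, 0.2686]
orientation: [-151.3, 0.4, 175.3]
force: [-2.5, 2.4, 7.0]
opening: 0.0158
gripper_force: 30.0
clock: 18.23
tool_pos: [0.487, 0.1383, 0.2682]
orientation: [-151.5, 0.4, 175.3]
force: [-3.0, 5.5, 5.2]
opening: 0.0161
gripper_force: 30.0
[-2.98278679  5.5471491   5.15991057] [ 2.27779596  0.5593001  -0.5024935 ] [  50.62675289   12.94036896  -16.95252083   16.13304098  -84.26282021
 -150.48145366]
shift [ 0.0006 -0.0005  0.0005] turn [0.1 0.5 0.2]
[([229.8, 253.6], 850)]
```

```bash
python3 -m pendant '[[-1,[0,-0.0023,0],[-1.4,0,0]],[-1,[0,-0.0048,0.0001],[-2.9,0,0]],[-1,[0,-0.0072,0.0003],[-4.3,0,0]],[-1,[0,-0.0095,0.0005],[-5.7,0,0]],[-1,[0,-0.0119,0.0007],[-7.15,0,0]],[-1,[0,-0.0143,0.0011],[-8.6,0,0]],[-1,[0,-0.0166,0.0015],[-10,0,0]],[-1,[0,-0.0189,0.0019],[-11.4,0,0]],[-1,[0,-0.0214,0.0024],[-12.9,0,0]],[-1,[0,-0.0236,0.003],[-14.3,0,0]]]'
python3 -m pendant '[[-1,[0,-0.0023,0],[-1.4,0,0]],[-1,[0,-0.0048,0.0001],[-2.9,0,0]],[-1,[0,-0.0072,0.0003],[-4.3,0,0]],[-1,[0,-0.0095,0.0005],[-5.7,0,0]],[-1,[0,-0.0119,0.0007],[-7.15,0,0]],[-1,[0,-0.0143,0.0011],[-8.6,0,0]],[-1,[0,-0.0166,0.0015],[-10,0,0]],[-1,[0,-0.0189,0.0019],[-11.4,0,0]],[-1,[0,-0.0214,0.0024],[-12.9,0,0]],[-1,[0,-0.0236,0.003],[-14.3,0,0]]]'
python3 - <<'E'
from h import *
snap('side','s11');print(nut('s11')); rel(*grip(0,.0957))
im=cv2.imread('pics/s11.png').astype(int)-cv2.imread('pics/s9.png'); d=np.abs(im).sum(2)[190:300,190:270]; v,u=np.where(d>60); print(len(u),u.mean()+190,v.mean()+190)
for r in(-.01,-.02,-.03,-.04,-.06): print(np.round(proj('side',grip(0,r)[0]),1))
E
```

```text
clock: 19.12
tool_pos: [0.4849, 0.1152, 0.2769]
orientation: [-165.8, 0.3, 175.3]
force: [-2.4, 4.1, 5.7]
opening: 0.0159
gripper_force: 30.0
clock: 19.95
tool_pos: [0.4826, 0.0908, 0.2793]
orientation: [179.9, 0.3, 175.2]
force: [-1.5, 2.2, 2.3]
opening: 0.0157
gripper_force: 30.0
[([223.5, 229.7], 14), ([229.8, 252.9], 900)]
shift [ 0.0004  0.0016 -0.0003] turn [0.2 0.3 0.3]
72 226.06944444444446 229.73611111111111
[226.  233.6]
[226.6 237.8]
[227.1 241.9]
[227.7 245.9]
[228.8 253.8]
```

```bash
python3 -m pendant '[[-1,[0,-0.0023,0],[-1.4,0,0]],[-1,[0,-0.0048,0.0001],[-2.9,0,0]],[-1,[0,-0.0072,0.0003],[-4.3,0,0]],[-1,[0,-0.0095,0.0005],[-5.7,0,0]],[-1,[0,-0.0119,0.0007],[-7.15,0,0]],[-1,[0,-0.0143,0.0011],[-8.6,0,0]],[-1,[0,-0.0166,0.0015],[-10,0,0]],[-1,[0,-0.0189,0.0019],[-11.4,0,0]],[-1,[0,-0.0214,0.0024],[-12.9,0,0]],[-1,[0,-0.0236,0.003],[-14.3,0,0]]]'
python3 -m pendant '[[-1,[0,-0.0023,0],[-1.4,0,0]],[-1,[0,-0.0048,0.0001],[-2.9,0,0]],[-1,[0,-0.0072,0.0003],[-4.3,0,0]],[-1,[0,-0.0095,0.0005],[-5.7,0,0]],[-1,[0,-0.0119,0.0007],[-7.15,0,0]],[-1,[0,-0.0143,0.0011],[-8.6,0,0]],[-1,[0,-0.0166,0.0015],[-10,0,0]],[-1,[0,-0.0189,0.0019],[-11.4,0,0]],[-1,[0,-0.0214,0.0024],[-12.9,0,0]],[-1,[0,-0.0236,0.003],[-14.3,0,0]]]'
python3 -m pendant '[[-1,[0,0,0],[0,0,0]],[-1,[0,0,0],[0,0,0]],[-1,[0,0,0],[0,0,0]],[-1,[0,0,0],[0,0,0]],[-1,[0,0,0],[0,0,0]],[-1,[0,0,0],[0,0,0]],[-1,[0,0,0],[0,0,0]],[-1,[0,0,0],[0,0,0]],[-1,[0,0,0],[0,0,0]],[-1,[0,0,0],[0,0,0]]]'
python3 - <<'E'
from h import *
snap('side','s12');snap('wrist','w12');print(nut('s12')); rel(*grip(.5,.0957))
E
```

```text
clock: 20.83
tool_pos: [0.4804, 0.0674, 0.2757]
orientation: [165.6, 0.2, 175.2]
force: [0.1, 1.8, -0.4]
opening: 0.0161
gripper_force: 30.0
clock: 21.67
tool_pos: [0.4784, 0.0458, 0.2664]
orientation: [151.3, 0.2, 175.2]
force: [1.5, 2.9, -2.9]
opening: 0.0163
gripper_force: 30.0
clock: 22.5
tool_pos: [0.4784, 0.0462, 0.2669]
orientation: [151.4, 0.2, 175.3]
force: [2.2, 4.7, -13.9]
opening: 0.0159
gripper_force: 30.0
[([229.2, 254.6], 755)]
shift [ 0.0002  0.0006 -0.001 ] turn [-0.  -0.   0.4]
```

```bash
python3 -m pendant '[[-1,[0,0.0023,0],[1.4,0,0]],[-1,[0,0.0048,0.0001],[2.9,0,0]],[-1,[0,0.0072,0.0003],[4.3,0,0]],[-1,[0,0.0095,0.0005],[5.7,0,0]],[-1,[0,0.0119,0.0007],[7.15,0,0]],[-1,[0,0.0143,0.0011],[8.6,0,0]],[-1,[0,0.0166,0.0015],[10,0,0]],[-1,[0,0.0189,0.0019],[11.4,0,0]],[-1,[0,0.0214,0.0024],[12.9,0,0]],[-1,[0,0.0236,0.003],[14.3,0,0]]]'
python3 -m pendant '[[-1,[0,0.0023,0],[1.4,0,0]],[-1,[0,0.0048,0.0001],[2.9,0,0]],[-1,[0,0.0072,0.0003],[4.3,0,0]],[-1,[0,0.0095,0.0005],[5.7,0,0]],[-1,[0,0.0119,0.0007],[7.15,0,0]],[-1,[0,0.0143,0.0011],[8.6,0,0]],[-1,[0,0.0166,0.0015],[10,0,0]],[-1,[0,0.0189,0.0019],[11.4,0,0]],[-1,[0,0.0214,0.0024],[12.9,0,0]],[-1,[0,0.0236,0.003],[14.3,0,0]]]'
python3 -m pendant '[[-1,[0,0.0003,0],[0,0,0]],[-1,[0,0.0003,0],[0,0,0]],[-1,[0,0.0003,0],[0,0,0]]]'
python3 - <<'E'
from h import *
snap('side','s13');snap('wrist','w13');print(nut('s13')); rel(*grip(0,.0957))
c=lambda f:cv2.resize(cv2.imread(f'pics/{f}.png')[175:295,190:280],(260,346),interpolation=2)[:295]
w=lambda f:cv2.resize(cv2.imread(f'pics/{f}.png')[100:300,180:480],(390,260),interpolation=2)
A=np.hstack([c(f) for f in('s8','s10','s11')]);B=np.hstack([c('s12'),c('s13'),np.vstack([w('w13')[:,65:325],np.zeros((35,260,3),np.uint8)])])
cv2.imwrite('pics/k.png',np.vstack([A,B]))
E
```

```text
clock: 23.43
tool_pos: [0.4804, 0.0679, 0.276]
orientation: [165.8, 0.3, 175.3]
force: [2.8, 1.3, -10.7]
opening: 0.016
gripper_force: 30.0
clock: 24.27
tool_pos: [0.4826, 0.0911, 0.2795]
orientation: [-179.9, 0.3, 175.3]
force: [1.8, -1.9, -8.8]
opening: 0.0157
gripper_force: 30.0
clock: 24.52
tool_pos: [0.4827, 0.0919, 0.2795]
orientation: [179.9, 0.3, 175.3]
force: [1.5, 1.3, -6.0]
opening: 0.0158
gripper_force: 30.0
[([229.9, 252.9], 905)]
shift [ 0.0004  0.0003 -0.0002] turn [0.1 0.3 0.3]
```

View pics/k.png

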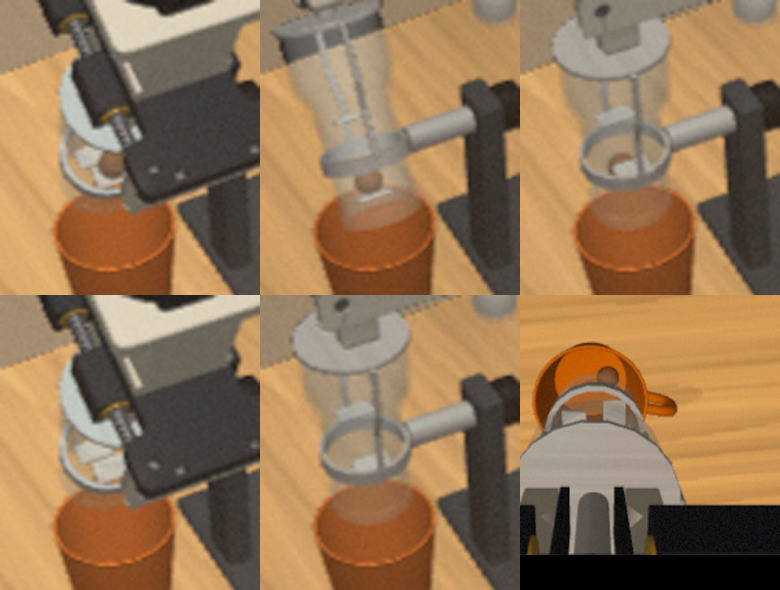

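The nutmeg is gone from the neck (s13), and the wrist view shows it lying in the cup at (608,375). I'll release and lift away.

```bash
python3 -m pendant '[[-0.8,[0,0.0003,0],[0,0,0]],[-0.5,[0,0.0003,0],[0,0,0]],[-0.1,[0,0,0],[0,0,0]],[0,[0,0,0],[0,0,0]],[0,[0,0,-0.01],[0,0,0]],[0,[0,0,-0.03],[0,0,0]],[0,[0,0,-0.06],[0,0,0]],[0,[0,0,-0.09],[0,0,0]],[0,[0,0,-0.12],[0,0,0]],[0,[0,0,-0.15],[0,0,0]]]'
python3 -m pendant '[[0,[-0.03,0.02,-0.01],[0,0,0]],[0,[-0.03,0.06,-0.01],[0,0,0]],[0,[-0.03,0.1,-0.01],[0,0,0]],[0,[-0.03,0.14,-0.01],[0,0,0]],[0,[-0.03,0.18,-0.01],[0,0,0]],[0,[-0.03,0.22,-0.01],[0,0,0]],[0,[-0.03,0.25,-0.01],[0,0,0]],[0,[-0.03,0.25,-0.01],[0,0,0]],[0,[-0.03,0.25,-0.01],[0,0,0]]]'
python3 - <<'E'
from h import *
snap('top','t9');snap('side','s14')
im=cv2.imread('pics/t9.png')
h=cv2.cvtColor(im,cv2.COLOR_BGR2HSV); w=np.zeros(im.shape[:2],bool); w[255:280,262:295]=1
vs,us=np.where((h[...,0]<=12)&(h[...,1]>100)&(h[...,2]<130)&w); print('ball px',us.mean(),vs.mean(),len(us),onz('top',us.mean(),vs.mean(),.331))
h0=cv2.cvtColor(cv2.imread('pics/t0.png'),cv2.COLOR_BGR2HSV); vs,us=np.where((h0[...,0]<=12)&(h0[...,1]>100)&(h0[...,2]<130)&w); print('t0',us.mean(),vs.mean(),onz('top',us.mean(),vs.mean(),.331))
for f in('t0','t9'):
    i=cv2.imread(f'pics/{f}.png'); q=cv2.cvtColor(i,cv2.COLOR_BGR2HSV); v=np.zeros(i.shape[:2],bool); v[253:285,255:300]=1
    vs,us=np.where((q[...,1]<50)&(q[...,2]>140)&v); print(f,'disc',us.min(),us.max(),vs.min(),vs.max(),onz('top',(us.min()+us.max())/2,(vs.min()+vs.max())/2,.273))
print('expect straight ball',proj('top',np.array([.4823,.092,.322])),'disc',proj('top',np.array([.4823,.092,.273])))
i=cv2.imread('pics/s14.png').astype(int); d=np.abs(i-cv2.imread('pics/s5.png')).sum(2)>90
for nm,(a,b,c,e) in dict(shaker=(145,185,262,282),mill=(145,210,286,315),spice=(300,358,280,316)).items(): print(nm,d[a:b,c:e].sum())
o=sensors.get_obs(); print(o['force'],o['clock'])
E
```

```text
clock: 25.45
tool_pos: [0.4818, 0.0911, 0.4322]
orientation: [180.0, 0.4, 175.2]
force: [0.8, 0.6, 0.4]
opening: 0.0437
gripper_force: 0.0
clock: 26.2
tool_pos: [0.5325, 0.3399, 0.439]
orientation: [-179.9, 0.2, 175.4]
force: [-0.2, -0.3, -0.1]
opening: 0.0436
gripper_force: 0.0
ball px 283.0487804878049 268.219512195122 41 [0.48051931 0.08692702 0.331     ]
t0 275.7435897435897 266.0769230769231 [0.48510868 0.10256749 0.331     ]
t0 disc 263 293 253 281 [0.48498485 0.09792646 0.273     ]
t9 disc 266 296 253 282 [0.48385713 0.09118384 0.273     ]
expect straight ball (np.float64(280.671656503685), np.float64(267.51801733446973)) disc (np.float64(280.63851327918803), np.float64(268.1964211482383))
shaker 0
mill 0
spice 0
[ 0.41302472  0.32781389 -0.24571004] 26.3
```

Run:
```python
from h import *
def dark(f,box):
    a,b,c,e=box; i=cv2.resize(cv2.imread(f'pics/{f}.png')[a:b,c:e],None,fx=8,fy=8,interpolation=cv2.INTER_CUBIC); q=cv2.cvtColor(i,cv2.COLOR_BGR2HSV)
    m=((q[...,0]<=14)&(q[...,1]>90)&(q[...,2]<150)).astype(np.uint8); k=max(cv2.findContours(m,0,2)[0],key=cv2.contourArea); (x,y),r=cv2.minEnclosingCircle(k); M=cv2.moments(k)
    return round(c-.5+M['m10']/M['m00']/8,2),round(a-.5+M['m01']/M['m00']/8,2),round(r/8,2)
def disc(f):
    i=cv2.resize(cv2.imread(f'pics/{f}.png')[250:290,255:305],None,fx=8,fy=8,interpolation=cv2.INTER_CUBIC); q=cv2.cvtColor(i,cv2.COLOR_BGR2HSV)
    m=((q[...,1]<55)&(q[...,2]>120)).astype(np.uint8); m=cv2.morphologyEx(m,cv2.MORPH_OPEN,np.ones((81,81),np.uint8)[::1]*0+cv2.getStructuringElement(cv2.MORPH_ELLIPSE,(81,81))*1) if 0 else cv2.morphologyEx(m,cv2.MORPH_OPEN,np.ones((25,25),np.uint8))
    k=cv2.convexHull(max(cv2.findContours(m,0,2)[0],key=cv2.contourArea)); (x,y),(w,h),_=cv2.fitEllipse(k); return round(254.5+x/8,2),round(249.5+y/8,2),round(w/8,1),round(h/8,1)
for f in('t0','t5','t9'): print(f,dark(f,(258,278,265,292)),disc(f))
for f in('s0','s5','s14'): print(f,dark(f,(145,170,200,232)))
for l in(-.1,-.07,0,.03,.06): print(l,np.round([proj('top',grip(l,.139)[0]),proj('top',grip(l,.089)[0]),proj('side',grip(l,.139)[0])],2).tolist())
```

```text
t0 (275.57, 266.06, 3.69) (277.74, 266.13, 28.8, 32.3)
t5 (275.57, 266.06, 3.69) (277.65, 266.18, 29.0, 32.3)
t9 (281.33, 266.57, 3.6) (280.92, 266.65, 29.3, 32.4)
s0 (208.89, 153.98, 13.61)
s5 (208.87, 153.96, 13.61)
s14 (206.82, 151.97, 10.88)
-0.1 [[274.27, 266.95], [276.7, 267.85], [213.61, 159.98]]
-0.07 [[276.18, 267.11], [277.88, 267.96], [214.5, 161.04]]
0 [[280.67, 267.5], [280.64, 268.2], [216.63, 163.79]]
0.03 [[282.6, 267.67], [281.82, 268.3], [217.58, 165.1]]
0.06 [[284.52, 267.85], [283.0, 268.41], [218.54, 166.49]]
```

The ball and disc both put the bottle's lean at about +0.01 rad. The bystanders haven't moved, and the arm is clear, so I'm handing in.

```bash
python3 -c "
from plant import workorder; print(workorder.close_job())"
```

```text
the job is handed in; nothing more can be done
None
```

I handed the job in at about 26 s: the nutmeg is in the upright cup under the bottle, the bottle is straight to within about 0.01 rad, the mill, shaker and spice jar didn't move, and no verdict was shown.

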